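Isolate the bench and swing out the lockout hasp

ROBOT

A 6-joint arm with a two-finger parallel gripper is mounted at the origin on the work surface. World frame = base frame: x ahead of the robot, y to its left, z up, the work surface at z = 0. Lengths are in m, angles in rad, forces in N, time in s.
With the tool pointing down it reaches from about 0.35 to 0.975 m from the base axis. Payload 7.1 kg.
Tool frame: the origin (TCP) lies on the centre line of the jaws, within the pads' length; the fingertips stand 14 mm ahead of it and the grasp point (between the pads) lies 5 mm behind it; z points along the fingers, y is the direction in which the jaws open and shut (so a half turn about z gives the same grasp; the last joint's range is limited). The gripper opens to 88 mm and grips with 3 to 60 N. Pads are 20 mm wide; open, the fingers measure 115 mm over their backs; the gripper's body (75 mm by 178 mm) begins 61 mm behind the grasp point.
Start: joints at [1.088, 0.423, 1.63, -0, 1.089, -0.019], TCP at [0.28, 0.559, 0.237] pointing down, gripper open.
Joint ranges: [-3, 3], [-0.9, 2.11], [0.09, 2.58], [-1.31, 4.45], [0.11, 2.69], [-2.54, 2.54]. Speed limits (rad/s): [2.39, 2.39, 3.01, 3.14, 3.14, 3.14].

INTERFACE

Orientations are given as [roll, pitch, yaw] about the fixed x, y, z axes, in that order (R = Rz(yaw) Ry(pitch) Rx(roll)).
In Python, from bench import read_state, capture, camera_params, hand_in gives the robot as it stands.
- The arm moves only by the tool send_rows, never from a script. Its argument "motion" is a list that holds one entry, the list of rows, each a list of 7 numbers: the turn, a rotation vector about the tool's x, y, z in degrees, then the shift along the tool's x, y, z in cm, then the closure, from -1 (fully open) to 1 (shut), so that 0 is half open. In form: [[[wx, wy, wz, tx, ty, tz, jaw], ...]]. A call has 1 to 8 rows; each row shifts and turns the commanded pose from where the row before left it, along the tool's axes as they then stand; what a row does not reach is not made up. A row lasts 1/12 s, in which the tool goes at most 41.7 mm and 7.16 degrees, less where a joint would pass 70% of its speed; a pose out of reach is approached as far as the arm can. A call is refused whole if a number of a shift passes 4.17 or a number of a turn 7.16, either way. A call with a gripper value outside its range is refused whole. The fingers move at their own pace and stop on an object; the grip force is fixed at half the most. Time passes only in rows, so rows that do not move let the fingers close. It gives the time, the measured TCP pose, the force and the opening at its end, in the units of the state.
- read_state(): the state, without advancing time (a new reading comes with each control period).
- capture(name): name is "scene" or "top" or "wrist"; returns (picture, depth): 400x640x3 uint8, blue, green, red; 400x640 float32, m along the optical axis (not along the pixel's ray), 0 where there is no reading.
- camera_params(name): a dict with "vertical_fov" (degrees; the focal length in pixels is half the picture's height over the tangent of half this angle, whatever the lens; pixels are square), "cx", "cy" (the principal point, pixels), "k1" (the pictures are not rectified: a ray, as slopes to the right and down, at radius r is drawn at 1 + k1 r^2 times it, then the intrinsics apply), "extrinsics" (4x4, takes a point from camera to world coordinates); the wrist camera has in their place "hand_eye" (4x4, takes a point from camera to tool coordinates, whose origin is the TCP and whose axes are the flange's). Camera axes: x right, y down, z forward; pixel columns grow to the right and rows downward; lengths in m; the calibration is good to about 2 mm. A picture is of the moment at which its call begins: read the wrist's pose just before it. camera_params takes no time and is no camera call.
- hand_in(): hands the job in, once; it reports no verdict.
The state is a dict: "time": time; "joint_pos": joint angles; "joint_vel": joint speeds; "joint_efforts": joint torques, N m; "tcp_pos": TCP position; "orientation": TCP orientation; "contact_force": force on the tool from outside, world axes, zero at the start; "moment": the same for the moment, N m; "opening": opening from 0.0 (shut) to 1.0 (fully open).
Only numpy, scipy, OpenCV 4.12 (cv2) and the standard library are available. Lean on these libraries where they do the work, as an engineer would, in place of code of your own. Each camera call takes 0.05 s, during which the arm holds its last target.

TASK

The veneer bench is about to be serviced: press the isolator's handle down into its box, turn it anticlockwise (seen from above) while it is in, feel for its off notch and let it spring right back up there; never force it round unpressed. Then swing the steel lockout hasp out over the side of the box to its stop, leaving the stack of bark sheets, the wooden pestle and the lamp dimmer as they are.

Things in the scene. Friction and masses are not known exactly. Their poses are not given: they have to be found in the camera images.
- isolator: Grey pedestal switch box fixed to the bench; foot 150 (x) x 190 (y) mm, about 155 mm high. Origin at its centre near the bench top; x to its back, y to its left, z up. Its grey top panel, 150 x 180 mm, centre 105 mm above the origin, tilts 0.26 rad about y to face up and forward (-x). Handle axis 35 mm left of the panel's centre, hasp pivot 45 mm right.
- handle_grip (a point): Middle of the handle's black grip bar, on the turning axis, 34 mm off the panel. z: out of the panel along the axis (tilted 0.26 rad), x along the bar. Bar 64 (x) x 14 (y) x 28 mm high, this point half-way up; it stands on a 68 mm black disc, part of the handle, its top 14 mm below this point. Beside the disc, level with its top, is a fixed steel arc collar, 38 to 53 mm from the axis.
- handle (a joint): Turn of the handle, rad, growing anticlockwise seen from above: 0 = on (bar along the box's x); stops at -0.04 and 1.70; friction 0.06 Nm. Off is a notch in the collar, centred anywhere from 0.9 to 1.4 (boxes differ; not in the readings). A dog on the disc's rim runs under the collar: the handle turns only when pressed in 6 mm or more and can rise only at on or within 0.07 of the notch's centre.
- plunger (a joint): How far the handle is pressed into the panel (bar and disc together), m: 0 = fully up, 0.008 = fully in, a firm stop. The spring pushes up with about 6 N when up, 10 N fully in. Anywhere between on and the notch, and beyond the notch, the collar holds the handle in at 0.006 even if it is let go or pulled; at the notch it rises to 0 and can turn no further.
- hasp_lug (a point): Middle of the upright steel lug on the lockout hasp, the place to take or push it: 16 (x, along the hasp) x 12 (y) x 26 mm high above the hasp's plate; this point is half-way up, 14 mm above the plate's top and 30 mm off the panel. The hasp is a flat steel bar 18 mm wide with an eye at its end, 89 mm from its pivot; the lug is 50 mm from it. x: pivot to eye, z: out of the panel.
- hasp_pivot (a point): Point on the hasp's pivot axis, at the top of its plate and 16 mm above the panel face; x and z as for hasp_lug.
- hasp (a joint): Swing of the hasp, rad: 0 = parked along the box's x, eye to the back; 1.57 = fully out at its stop, eye beyond the right-hand (-y) side of the box; grows clockwise seen from above. Stays where left (friction about 0.12 Nm). Unless the handle is off, a lobe on the handle's rim blocks the hasp's tail part-way.
- bark_mid (a point): Bystander: loose stack of brown bark sheets, 80 x 170 x 30 mm, this point half-way up.
- pestle_mid (a point): Bystander: loose turned wooden pestle standing up, 68 mm diameter, 115 mm high, this point half-way up.
- dimmer (a joint): Bystander: turn (rad) of the lamp dimmer's small black knob on its own little grey base; must not be turned.

How it is judged:
By the outcome, as a careful person would: the job done as asked, in the order asked, and still so for the second after the job is handed in, with the robot touching nothing.
It also fails if it takes over 56 s, if anything falls off the work surface, if the arm or the gripper's body presses on something with over 40 N, if the wrist force passes 120 N, or if a joint passes its speed limit or range.

## Working session

There is one attempt and no reset: what is moved stays moved. The work goes in short steps, Python scripts to look and compute and a tool call to move; the robot and the scene stay as the last step left them, time stands still between calls to the robot, and variables do not carry over. Pictures are saved under pics/ and viewed, and the job is handed in when it is done.

Besides the shell and the picture viewer there is one more tool, called after "Emit:" as name([rows], argument=value, ...), one row to a line, values as JSON. send_rows: Moves the arm, as the interface text tells. Its arguments: {"type":"object","properties":{"motion":{"type":"array"}},"required":["motion"]}

```bash
mkdir -p pics; ls; python3 - <<'E'
from bench import *
import cv2,numpy as np
s=read_state();print(s)
for n in["scene","top","wrist"]:
    p,d=capture(n);cv2.imwrite(f"pics/{n}0.png",p);np.save(f"{n}0.npy",d);print(n,camera_params(n))
E
```

```text
pics
{'time': 0.0, 'joint_pos': array([ 1.08800974e+00,  4.23817772e-01,  1.63067831e+00, -1.56081576e-05,
        1.08860502e+00, -1.90183550e-02]), 'joint_vel': array([ 0.0003444 ,  0.00158331,  0.00033783, -0.00059728,  0.00057617,
       -0.00050831]), 'joint_efforts': array([-2.75224549e-03, -5.44618464e+01, -2.73668718e+01,  6.40601898e-02,
        2.29252595e-02, -1.21160929e-04]), 'tcp_pos': array([0.27932029, 0.55851744, 0.23592068]), 'orientation': array([-3.14008421e+00, -1.48713938e-05,  2.67783166e+00]), 'contact_force': array([-0.4842538 , -0.8262207 , -0.51756578]), 'moment': array([-0.01788695,  0.00766216, -0.01438182]), 'opening': 1.0018114680336239}
scene {'vertical_fov': 47.389600819882034, 'cx': 322.00692519659265, 'cy': 195.8447263061506, 'k1': -0.11415636639962345, 'extrinsics': array([[-0.85521104,  0.28637804, -0.43197418,  1.18242251],
       [ 0.51822325,  0.48482455, -0.70454937,  0.92873941],
       [ 0.00766422, -0.82639747, -0.56303507,  0.87661037],
       [ 0.        ,  0.        ,  0.        ,  1.        ]])}
top {'vertical_fov': 46.3117755009778, 'cx': 318.1601398914781, 'cy': 196.30410716453952, 'k1': -0.12862915683064285, 'extrinsics': array([[-0.00226478, -0.99000864,  0.14098854,  0.43386985],
       [-0.99997499,  0.00318682,  0.00631443,  0.01003785],
       [-0.00670064, -0.14097071, -0.98999109,  1.37696213],
       [ 0.        ,  0.        ,  0.        ,  1.        ]])}
wrist {'vertical_fov': 64.99090840156083, 'cx': 329.77146271175565, 'cy': 203.11174691266004, 'k1': -0.018655718966275853, 'hand_eye': array([[-7.16203048e-04, -9.66473490e-01, -2.56765419e-01,
         6.90113183e-02],
       [ 9.99999743e-01, -6.96086793e-04, -1.69233974e-04,
         6.47587919e-04],
       [-1.51708676e-05, -2.56765475e-01,  9.66473740e-01,
        -1.48452153e-01],
       [ 0.00000000e+00,  0.00000000e+00,  0.00000000e+00,
         1.00000000e+00]])}
```

View pics/scene0.png

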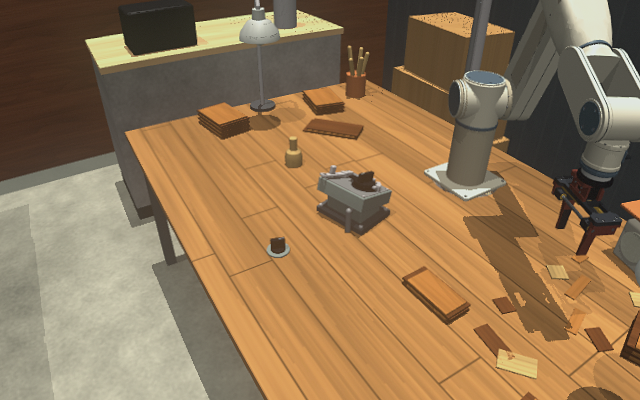

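View pics/top0.png

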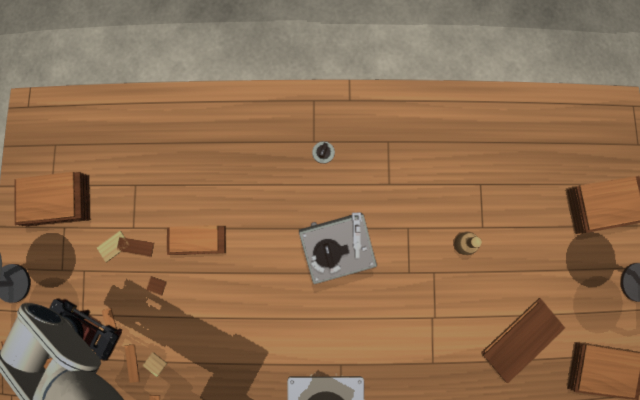

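View pics/wrist0.png

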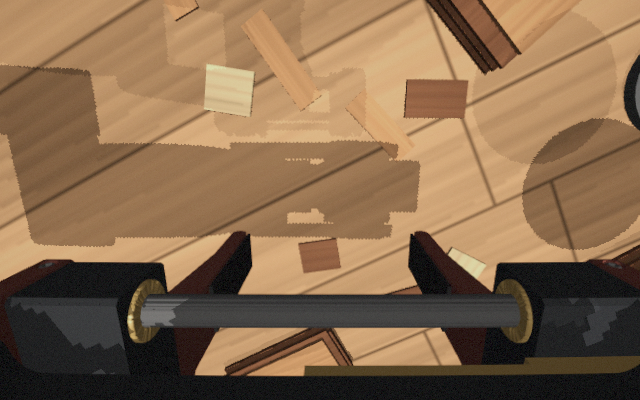

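```bash
cat > h.py <<'E'
from bench import *
import cv2,numpy as np
from scipy.spatial.transform import Rotation as R
def intr(n):
    c=camera_params(n);f=200/np.tan(np.radians(c["vertical_fov"]/2));return c,f
def ray(n,u,v):
    c,f=intr(n);a=np.array([(u-c["cx"])/f,(v-c["cy"])/f]);s=a.copy()
    for _ in range(20): s=a/(1+c["k1"]*(s@s))
    return np.array([s[0],s[1],1.0])
def T(n,st=None):
    c=camera_params(n)
    if n!="wrist": return c["extrinsics"]
    M=np.eye(4);M[:3,:3]=R.from_euler("xyz",st["orientation"]).as_matrix();M[:3,3]=st["tcp_pos"]
    return M@c["hand_eye"]
def atz(n,u,v,z,st=None):
    M=T(n,st);d=M[:3,:3]@ray(n,u,v);o=M[:3,3];return o+d*(z-o[2])/d[2]
def dep(n,u,v,D,st=None):
    M=T(n,st);d=ray(n,u,v)*D[int(round(v)),int(round(u))];return M[:3,:3]@d+M[:3,3]
def proj(n,P,st=None):
    c,f=intr(n);M=np.linalg.inv(T(n,st));q=M[:3,:3]@np.asarray(P)+M[:3,3];s=q[:2]/q[2];s=s*(1+c["k1"]*(s@s));return s*f+[c["cx"],c["cy"]]
def crop(p,x0,y0,x1,y1,k,name):
    cv2.imwrite("pics/"+name,cv2.resize(p[y0:y1,x0:x1],None,fx=k,fy=k,interpolation=cv2.INTER_CUBIC))
E
python3 - <<'E'
from h import *
crop(cv2.imread("pics/top0.png"),285,200,395,295,7,"t0c.png")
crop(cv2.imread("pics/scene0.png"),305,155,405,245,7,"s0c.png")
D=np.load("top0.npy")
for u,v in [(345,225),(305,236),(370,262),(320,275),(340,268),(328,250),(357,230),(330,310),(467,241),(195,240)]: print(u,v,dep("top",u,v,D).round(4))
E
```

```text
345 225 [ 0.5335 -0.0534  0.133 ]
305 236 [0.5047 0.0533 0.1314]
370 262 [ 0.4352 -0.1222  0.0991]
320 275 [0.4009 0.0137 0.1034]
340 268 [ 0.4198 -0.0395  0.1251]
328 250 [ 0.4664 -0.0073  0.1667]
357 230 [ 0.5179 -0.0828  0.165 ]
330 310 [ 0.2971 -0.0147 -0.0012]
467 241 [ 0.491  -0.3985  0.0781]
195 240 [0.4988 0.3778 0.0262]
```

View pics/t0c.png

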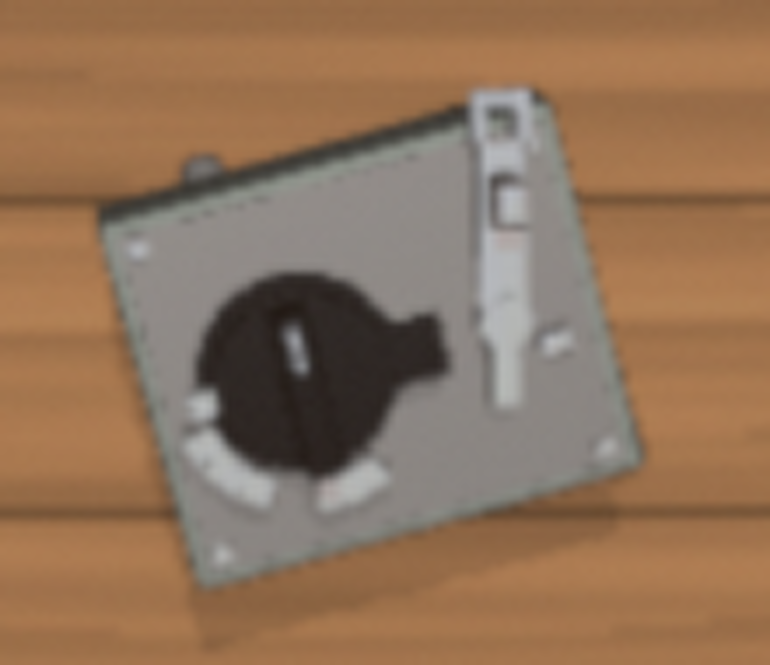

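View pics/s0c.png

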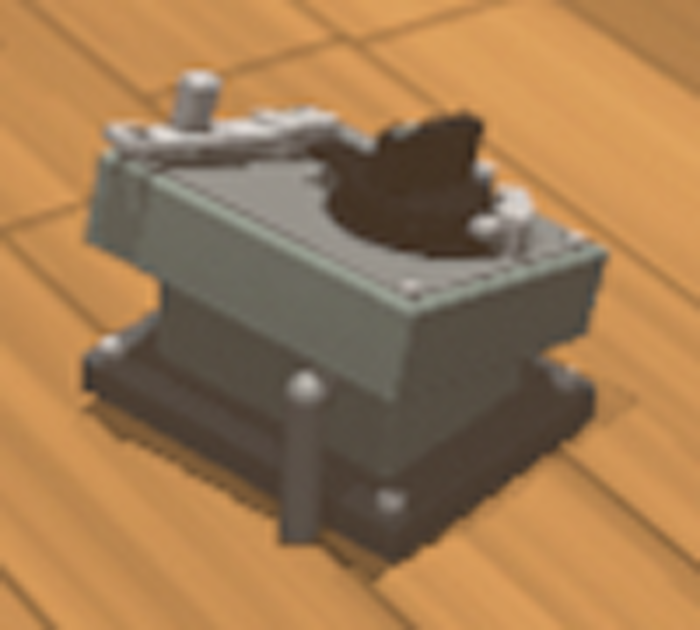

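```bash
cat >> h.py <<'E'
def boxR(yaw): return R.from_euler("z",yaw).as_matrix()@R.from_euler("y",-0.26).as_matrix()
E
python3 - <<'E'
from h import *
from scipy.optimize import least_squares
px=np.array([[205,585],[640,462],[545,95],[100,210]])/7+[285,200]-0.43
L=np.array([[-.075,.09,0],[-.075,-.09,0],[.075,-.09,0],[.075,.09,0]])
def res(p,full=True):
    A=boxR(p[2]);c=np.array([p[0],p[1],p[3]])
    return np.concatenate([proj("top",c+A@l)-q for l,q in zip(L,px)])
for f in (None,0.105):
    g=(lambda p:res(p)) if f is None else (lambda p:res(np.r_[p,f]))
    s=least_squares(g,[.47,-.03,.25]+([.105] if f is None else []));print(s.x,s.fun.round(2))
p=s.x
# depth plane fit
D=np.load("top0.npy");pts=[]
A=boxR(p[2]);c=np.array([p[0],p[1],.105])
S=np.load("scene0.npy")
for n,DD in(("top",D),("scene",S)):
  pts=[]
  for v in range(150,300):
    for u in range(290,400):
      if DD[v,u]<=0: continue
      q=A.T@(dep(n,u,v,DD)-c)
      if abs(q[0])<.068 and abs(q[1])<.083 and abs(q[2])<.02: pts.append(q)
  pts=np.array(pts);print(n,len(pts),np.median(pts[:,2]));M=np.c_[pts[:,:2],np.ones(len(pts))]
  k=np.abs(pts[:,2]-np.median(pts[:,2]))<.006
  print(np.linalg.lstsq(M[k],pts[k,2],rcond=None)[0])
for nm,l in dict(grip=[0,.035,.034],pivot=[0,-.045,.016],lug=[.05,-.045,.03],fl=[-.075,.09,0],eye=[.089,-.045,.016]).items():
  w=c+A@np.array(l);print(nm,w.round(4),((proj("top",w)-[285,200])*7).round(),((proj("scene",w)-[305,155])*7).round())
E
```

```text
[ 0.47322196 -0.03528597  0.2630038   0.1001351 ] [-0.78 -0.61  0.2  -0.47  0.66 -0.01 -0.09  1.06]
[ 0.47306843 -0.03511833  0.26302165] [-0.87 -0.47  0.34 -0.4   0.76 -0.15 -0.24  0.99]Traceback (most recent call last):
  File "<stdin>", line 21, in <module>
  File "h.py", line 18, in dep
    M=T(n,st);d=ray(n,u,v)*D[int(round(v)),int(round(u))];return M[:3,:3]@d+M[:3,3]
  File "h.py", line 11, in T
    c=camera_params(n)
ValueError: time passes only in moves, steps and waits
```

```bash
sed -i 's/^def intr/import functools\n_cp=camera_params\n@functools.lru_cache(None)\ndef camera_params(n): return _cp(n)\ndef intr/' h.py
python3 - <<'E'
from h import *
p=[.4731,-.0351,.263]
D=np.load("top0.npy")
A=boxR(p[2]);c=np.array([p[0],p[1],.105])
S=np.load("scene0.npy")
for n,DD in(("top",D),("scene",S)):
  pts=[]
  for v in range(150,300):
    for u in range(290,400):
      if DD[v,u]<=0: continue
      q=A.T@(dep(n,u,v,DD)-c)
      if abs(q[0])<.068 and abs(q[1])<.083 and abs(q[2])<.02: pts.append(q)
  pts=np.array(pts);print(n,len(pts),np.median(pts[:,2]));M=np.c_[pts[:,:2],np.ones(len(pts))]
  k=np.abs(pts[:,2]-np.median(pts[:,2]))<.006
  print(np.linalg.lstsq(M[k],pts[k,2],rcond=None)[0])
for nm,l in dict(grip=[0,.035,.034],pivot=[0,-.045,.016],lug=[.05,-.045,.03],fl=[-.075,.09,0],eye=[.089,-.045,.016]).items():
  w=c+A@np.array(l);print(nm,w.round(4),((proj("top",w)-[285,200])*7).round(),((proj("scene",w)-[305,155])*7).round())
E
```

```text
top 2037 0.011884060214975302
[0.00128665 0.00235044 0.01187154]
scene 485 0.011431247699711343
[-0.00267454  0.00159249  0.01158493]
grip [ 0.4556 -0.0036  0.1379] [290. 381.] [424. 172.]
pivot [ 0.4808 -0.0796  0.1205] [488. 315.] [278. 142.]
lug [ 0.524  -0.068   0.1468] [461. 197.] [213. 129.]
fl [0.3797 0.033  0.0857] [196. 579.] [602. 262.]
eye [ 0.5639 -0.0573  0.1433] [431.  93.] [148. 172.]
```

```bash
python3 - <<'E'
from h import *
from scipy.optimize import least_squares
px=np.array([[205,585],[640,462],[545,95],[100,210]])/7+[285,200]-0.43
L=np.array([[-.075,.09,0],[-.075,-.09,0],[.075,-.09,0],[.075,.09,0]])
def res(p):
    A=boxR(p[2]);c=np.array([p[0],p[1],.1168])
    return np.concatenate([proj("top",c+A@l)-q for l,q in zip(L,px)])
s=least_squares(res,[.47,-.03,.25]);print(s.x,s.fun.round(2))
p=s.x;A=boxR(p[2]);c=np.array([p[0],p[1],.1168])
for nm,l in dict(grip=[0,.035,.034],pivot=[0,-.045,.016],lug=[.05,-.045,.03],fl=[-.075,.09,0],eye=[.089,-.045,.016]).items():
  w=c+A@np.array(l);print(nm,w.round(4),((proj("top",w)-[285,200])*7).round(),((proj("scene",w)-[305,155])*7).round())
# target poses
g=c+A@[0,.035,.034]
for sg in(1,-1):
  z=-A[:,2];y=sg*A[:,1];x=np.cross(y,z);Rm=np.c_[x,y,z]
  st=read_state();R0=R.from_euler("xyz",st["orientation"]).as_matrix()
  print(sg,R.from_matrix(Rm).as_euler("xyz"),np.degrees(R.from_matrix(R0.T@Rm).as_rotvec()), R0.T@(g+.12*A[:,2]-st["tcp_pos"]))
E
```

```text
[ 0.47269602 -0.03471184  0.2630655 ] [-1.1  -0.15  0.7  -0.25  1.   -0.47 -0.6   0.83]
grip [ 0.4552 -0.0032  0.1497] [290. 382.] [427. 149.]
pivot [ 0.4804 -0.0792  0.1323] [489. 315.] [280. 120.]
lug [ 0.5236 -0.0676  0.1586] [462. 196.] [214. 106.]
fl [0.3793 0.0333 0.0975] [194. 581.] [606. 240.]
eye [ 0.5635 -0.0569  0.1551] [431.  91.] [149. 149.]
1 [-3.14159265  0.26       -2.87852715] [ -5.47907171 -14.25965533 -41.3998424 ] [-0.38546511 -0.44433867 -0.02902364]
-1 [ 3.14159265 -0.26        0.2630655 ] [-17.9942821    6.91404944 137.38357521] [-0.38546511 -0.44433867 -0.02902364]
```

Emit:
send_rows([
  [[0, 0, 0, -2.57, -2.96, -0.19, 0], [0, 0, 0, -2.57, -2.96, -0.19, 0], [0, 0, 0, -2.57, -2.96, -0.19, 0], [0, 0, 0, -2.57, -2.96, -0.19, 0], [0, 0, 0, -2.57, -2.96, -0.19, 0], [0, 0, 0, -2.57, -2.96, -0.19, 0], [0, 0, 0, -2.57, -2.96, -0.19, 0], [0, 0, 0, -2.57, -2.96, -0.19, 0]],
])

```text
time: 0.82
tcp_pos: [0.3574, 0.2534, 0.2519]
orientation: [-3.142, 0.0, 2.678]
contact_force: [1.1, -1.4, 0.3]
opening: 0.504
```

Emit:
send_rows([
  [[0, 0, 0, -2.57, -2.96, -0.19, 0], [0, 0, 0, -2.57, -2.96, -0.19, 0], [0, 0, 0, -2.57, -2.96, -0.19, 0], [0, 0, 0, -2.57, -2.96, -0.19, 0], [0, 0, 0, -2.57, -2.96, -0.19, 0], [0, 0, 0, -2.57, -2.96, -0.19, 0], [0, 0, 0, -2.57, -2.96, -0.19, 0]],
])

```text
time: 1.4
tcp_pos: [0.4256, -0.0126, 0.2654]
orientation: [3.141, 0.0, 2.678]
contact_force: [1.4, 1.3, -0.5]
opening: 0.498
```

Emit:
send_rows([
  [[-0.9, 0.346, 6.87, 0, 0, 0, 0], [-0.9, 0.346, 6.87, 0, 0, 0, 0], [-0.9, 0.346, 6.87, 0, 0, 0, 0], [-0.9, 0.346, 6.87, 0, 0, 0, 0], [-0.9, 0.346, 6.87, 0, 0, 0, 0], [-0.9, 0.346, 6.87, 0, 0, 0, 0], [-0.9, 0.346, 6.87, 0, 0, 0, 0], [-0.9, 0.346, 6.87, 0, 0, 0, 0]],
])

```text
time: 2.07
tcp_pos: [0.4256, -0.0106, 0.2651]
orientation: [3.056, -0.098, 1.715]
contact_force: [-0.4, 0.3, -0.5]
opening: 0.496
```

Emit:
send_rows([
  [[-0.9, 0.346, 6.87, 0, 0, 0, 0], [-0.9, 0.346, 6.87, 0, 0, 0, 0], [-0.9, 0.346, 6.87, 0, 0, 0, 0], [-0.9, 0.346, 6.87, 0, 0, 0, 0], [-0.9, 0.346, 6.87, 0, 0, 0, 0], [-0.9, 0.346, 6.87, 0, 0, 0, 0], [-0.9, 0.346, 6.87, 0, 0, 0, 0], [-0.9, 0.346, 6.87, 0, 0, 0, 0]],
])

```text
time: 2.73
tcp_pos: [0.4255, -0.0106, 0.2651]
orientation: [3.087, -0.223, 0.75]
contact_force: [-0.7, 0.5, -0.1]
opening: 0.498
```

Emit:
send_rows([
  [[-0.9, 0.346, 6.87, 0, 0, 0, 0], [-0.9, 0.346, 6.87, 0, 0, 0, 0], [-0.9, 0.346, 6.87, 0, 0, 0, 0], [-0.9, 0.346, 6.87, 0, 0, 0, 0], [0, 0, 0, 0, 0, 0, 0], [0, 0, 0, 0, 0, 0, 0], [0, 0, 0, 0, 0, 0, 0]],
])

```text
time: 3.32
tcp_pos: [0.4257, -0.0105, 0.2652]
orientation: [-3.141, -0.261, 0.266]
contact_force: [-0.3, -1.7, 0.7]
opening: 0.502
```

```bash
python3 - <<'E'
from h import *
st=read_state();p,d=capture("wrist");cv2.imwrite("pics/w1.png",p);np.save("w1.npy",d);np.save("w1st.npy",np.r_[st["tcp_pos"],st["orientation"]])
print(st)
E
```

```text
{'time': 3.3167, 'joint_pos': array([-0.12063232, -0.02707284,  2.16113254,  0.1407591 ,  0.77043148,
        1.09419912]), 'joint_vel': array([-2.10467761e-03,  1.76674040e-03, -4.19578468e-03,  9.00860214e-06,
       -1.03385833e-03,  1.55644846e-02]), 'joint_efforts': array([  0.09555872, -25.00117064, -26.52168453,   0.35173126,
        -0.94298076,   0.0330701 ]), 'tcp_pos': array([ 0.42572513, -0.01052155,  0.26520363]), 'orientation': array([-3.14117913, -0.26074165,  0.26648873]), 'contact_force': array([-0.29984482, -1.71866331,  0.72159233]), 'moment': array([-0.0693666 ,  0.21905906, -0.00900142]), 'opening': 0.5015250221262263}
```

View pics/w1.png

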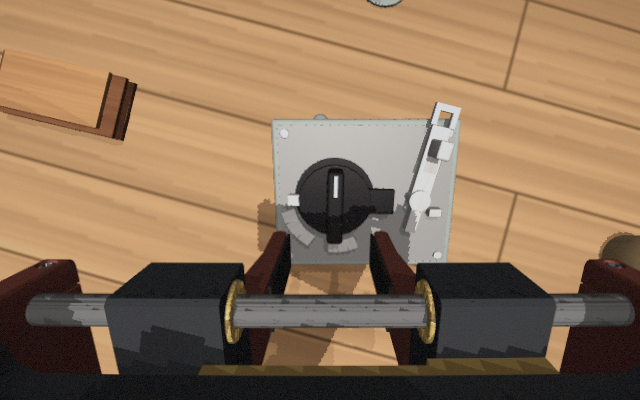

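```bash
python3 - <<'E'
from h import *
from scipy.optimize import least_squares
p=cv2.imread("pics/w1.png");crop(p,260,95,475,275,3.6,"w1c.png")
a=np.load("w1st.npy");st=dict(tcp_pos=a[:3],orientation=a[3:]);D=np.load("w1.npy")
P=[.4727,-.0347,.263];A=boxR(P[2]);c=np.array([P[0],P[1],.1168])
for nm,l in dict(grip=[0,.035,.034],disc=[0,.035,.02],top=[0,.035,.048],pivot=[0,-.045,.016],fl=[-.075,.09,0],br=[.075,-.09,0],bl=[.075,.09,0]).items():
  w=c+A@np.array(l);print(nm,((proj("wrist",w,st)-[260,95])*3.6).round())
q=np.array([A.T@(dep("wrist",u,v,D,st)-c) for v in range(125,200,3) for u in range(280,450,3)]);k=abs(q[:,2])<.006
print(k.sum(),np.linalg.lstsq(np.c_[q[k][:,:2],np.ones(k.sum())],q[k][:,2],rcond=None)[0])
E
```

```text
grip [253. 391.]
disc [253. 377.]
top [254. 407.]
pivot [560. 374.]
fl [ 64. 609.]
br [738.  78.]
bl [41. 76.]
995 [-0.00950862  0.00369626 -0.0003153 ]
```

View pics/w1c.png

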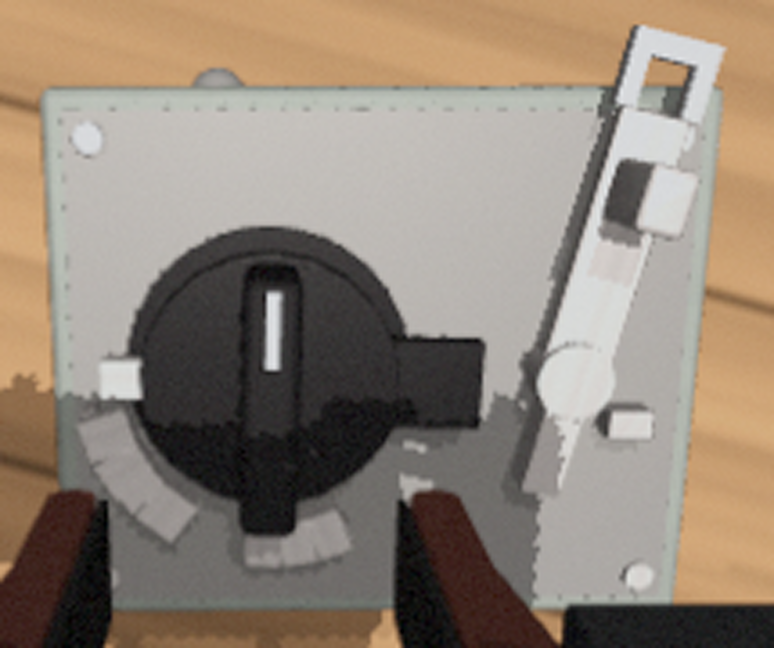

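```bash
python3 - <<'E'
from h import *
a=np.load("w1st.npy");st=dict(tcp_pos=a[:3],orientation=a[3:])
P=[.4727,-.0347,.263];A=boxR(P[2]);c=np.array([P[0],P[1],.1168])
def onp(n,u,v,h):
    M=T(n,st);d=A.T@M[:3,:3]@ray(n,u,v);o=A.T@(M[:3,3]-c);return (o+d*(h-o[2])/d[2])[:2]*1000
W=lambda x,y,h:onp("wrist",x/3.6+260-.4,y/3.6+95-.4,h).round(1)
Tt=lambda x,y,h:onp("top",x/7+285-.43,y/7+200-.43,h).round(1)
print("bar back/front end top",W(272,268,.048),W(269,532,.048))
print("disc L,R edges",W(133,375,.02),W(404,350,.02),"disc back",W(268,240,.02))
print("pivot",W(576,378,.018)," lug top",W(672,200,.043),"eye",W(672,68,.016))
print("corners",W(43,88,0),W(720,88,0),W(668,608,0),"screw",W(88,138,.003),W(638,576,.003))
print("collar",W(120,380,.02),"seg1 start/end",W(100,420,.02),W(180,525,.02),"seg2",W(248,550,.02),W(335,530,.02))
print("top: bar",Tt(290,305,.048),Tt(312,468,.048),"pivot",Tt(507,325,.018),"lug",Tt(511,200,.043),"disc",Tt(298,372,.02),"screws",Tt(137,249,.003),Tt(608,447,.003),Tt(222,556,.003))
E
```

```text
bar back/front end top [32.9 31.3] [-30.8  31.5]
disc L,R edges [ 0.9 66.3] [ 7.7 -3.1] disc back [35.7 31.8]
pivot [ -0.  -48.2]  lug top [ 48.  -59.6] eye [ 77.5 -66.5]
corners [72.3 89.9] [ 72.9 -85.1] [-73.7 -85.8] screw [59.8 78.3] [-62.3 -74.9]
collar [-0.4 69.7] seg1 start/end [-11.2  75.2] [-40.2  54.8] seg2 [-47.3  36.7] [-41.5  13.5]
top: bar [32.7 28.5] [-29.   36.3] pivot [ -3.8 -49.5] lug [ 47.7 -60.4] disc [ 0.6 31.6] screws [59.  78.2] [-65. -77.] [-65.9  77.9]
```

```bash
cat >> h.py <<'E'
A=boxR(.263);C=np.array([.4727,-.0347,.1168])
def panel(st=None):
    st=st or read_state()
    q=A.T@(st["tcp_pos"]-C)*1000;Rm=A.T@R.from_euler("xyz",st["orientation"]).as_matrix()
    print("t",st["time"],"panel mm",q.round(2),"ang of tool x",np.degrees(np.arctan2(Rm[1,0],Rm[0,0])).round(2),"z",Rm[:,2].round(3),"F(panel)",(A.T@st["contact_force"]).round(2),"M",(A.T@st["moment"]).round(3),"open",round(st["opening"]*88,1))
    return q,Rm
def to(tx,ty,tz):
    q,Rm=panel();print("shift cm",(Rm.T@(np.array([tx,ty,tz])-q)/10).round(3))
E
python3 - <<'E'
from h import *
to(.8,31.6,90);to(.8,31.6,39)
E
```

```text
t 3.3667 panel mm [  0.45  35.46 153.46] ang of tool x 0.15 z [ 0.001  0.001 -1.   ] F(panel) [0.09 0.2  0.3 ] M [-0.028  0.215  0.012] open 43.8
shift cm [0.028 0.394 6.346]
t 3.3667 panel mm [  0.45  35.46 153.46] ang of tool x 0.15 z [ 0.001  0.001 -1.   ] F(panel) [0.09 0.2  0.3 ] M [-0.028  0.215  0.012] open 43.8
shift cm [ 0.024  0.4   11.446]
```

Emit:
send_rows([
  [[0, 0, 0, 0.03, 0.4, 3.4, 0], [0, 0, 0, 0, 0, 3.0, 0], [0, 0, 0, 0, 0, 2.0, 0], [0, 0, 0, 0, 0, 1.5, 0], [0, 0, 0, 0, 0, 0.5, 0], [0, 0, 0, 0, 0, 0, 0], [0, 0, 0, 0, 0, 0, 0]],
])

```text
time: 3.95
tcp_pos: [0.4531, -0.0074, 0.165]
orientation: [-3.141, -0.261, 0.263]
contact_force: [1.1, -0.2, 0.4]
opening: 0.501
```

```bash
python3 - <<'E'
from h import *
st=read_state();p,d=capture("wrist");crop(p,200,60,440,280,3,"w2.png")
to(.8,31.6,39)
E
```

```text
t 4.0 panel mm [ 1.31 31.37 50.04] ang of tool x 0.01 z [ 0.002  0.001 -1.   ] F(panel) [0.3  0.34 0.22] M [-0.     0.32  -0.028] open 43.7
shift cm [-0.053 -0.022  1.103]
```

View pics/w2.png

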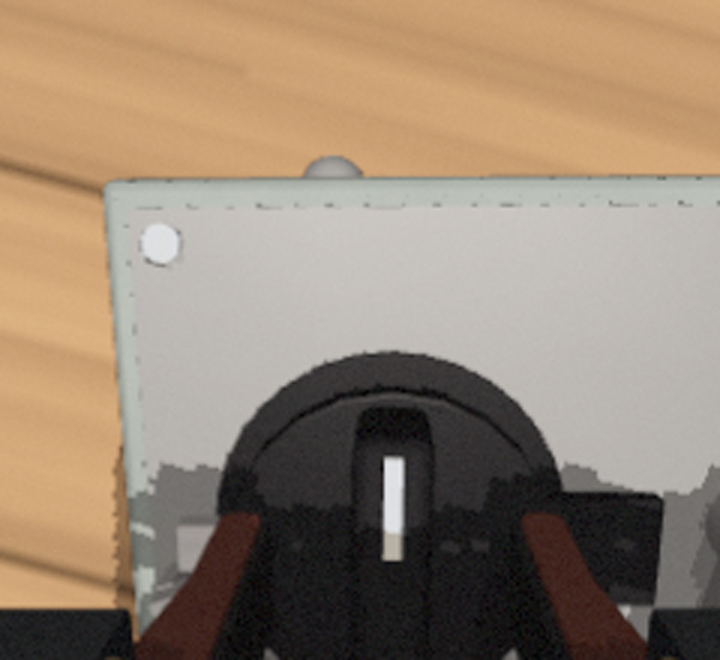

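Emit:
send_rows([
  [[0, 0, 0, -0.05, 0, 0.55, 0], [0, 0, 0, 0, 0, 0.5, 0], [0, 0, 0, 0, 0, 0, 1], [0, 0, 0, 0, 0, 0, 1], [0, 0, 0, 0, 0, 0, 1], [0, 0, 0, 0, 0, 0, 1], [0, 0, 0, 0, 0, 0, 1], [0, 0, 0, 0, 0, 0, 1]],
])

```text
time: 4.67
tcp_pos: [0.4552, -0.0068, 0.1547]
orientation: [-3.141, -0.261, 0.263]
contact_force: [-0.8, -0.9, 0.7]
opening: 0.164
```

```bash
python3 -c "
from h import *
panel()"
```

```text
t 4.6667 panel mm [ 0.37 31.48 39.07] ang of tool x -0.02 z [ 0.001  0.001 -1.   ] F(panel) [-0.78 -0.7   0.98] M [-0.148  0.313 -0.013] open 14.4
```

Gripped (14.4 mm). Now press in, a little at a time.

Emit:
send_rows([
  [[0, 0, 0, 0, 0, 0.3, 1], [0, 0, 0, 0, 0, 0.3, 1], [0, 0, 0, 0, 0, 0.15, 1], [0, 0, 0, 0, 0, 0, 1], [0, 0, 0, 0, 0, 0, 1]],
])

```text
time: 5.08
tcp_pos: [0.4571, -0.0063, 0.1475]
orientation: [-3.141, -0.261, 0.263]
contact_force: [-4.3, -1.4, 9.1]
opening: 0.158
```

```bash
python3 -c "
from h import *
panel()"
```

```text
t 5.0833 panel mm [ 0.45 31.46 31.67] ang of tool x -0.03 z [ 0.001  0.001 -1.   ] F(panel) [-2.   -0.25  9.95] M [-0.162  0.587 -0.067] open 13.9
```

Emit:
send_rows([
  [[0, 0, -2, 0, 0, 0, 1], [0, 0, -4, 0, 0, 0, 1], [0, 0, -5, 0, 0, 0, 1], [0, 0, -5, 0, 0, 0, 1], [0, 0, -5, 0, 0, 0, 1], [0, 0, -4, 0, 0, 0, 1], [0, 0, 0, 0, 0, 0, 1]],
])

```text
time: 5.67
tcp_pos: [0.4564, -0.0053, 0.1474]
orientation: [3.031, -0.236, 0.716]
contact_force: [-3.0, 6.8, 9.9]
opening: 0.158
```

```bash
python3 -c "
from h import *
panel()"
```

```text
t 5.6667 panel mm [ 0.04 32.66 31.66] ang of tool x 25.16 z [ 0.     0.003 -1.   ] F(panel) [1.5  7.34 9.86] M [1.556 0.107 0.04 ] open 13.9
```

Emit:
send_rows([
  [[0, 0, 0, -0.2, -0.1, 0, 1], [0, 0, 0, 0, 0, 0, 1]],
])

```text
time: 5.83
tcp_pos: [0.456, -0.0056, 0.1477]
orientation: [3.03, -0.239, 0.712]
contact_force: [-0.3, 10.9, 10.1]
opening: 0.158
```

```bash
python3 -c "
from h import *
panel()"
```

```text
t 5.8333 panel mm [-0.37 32.49 32.03] ang of tool x 24.92 z [ 0.004  0.002 -1.   ] F(panel) [ 5.08 10.56  9.1 ] M [ 2.322 -0.817 -0.041] open 13.9
```

Emit:
send_rows([
  [[0, 0, 0, 0.24, -0.08, 0, 1], [0, 0, 0, 0, 0, 0, 1]],
])

```text
time: 6.0
tcp_pos: [0.4564, -0.0048, 0.1476]
orientation: [3.029, -0.236, 0.713]
contact_force: [-4.0, -4.5, 8.2]
opening: 0.156
```

```bash
python3 -c "
from h import *
panel()"
```

```text
t 6.0 panel mm [ 0.17 33.14 31.78] ang of tool x 25.04 z [ 0.002 -0.    -1.   ] F(panel) [-2.75 -3.26  9.24] M [-0.612  0.755  0.014] open 13.7
```

Emit:
send_rows([
  [[0, 0, -4, 0, -0.02, 0, 1], [0, 0, -5, 0, -0.03, 0, 1], [0, 0, -5, 0, -0.03, 0, 1], [0, 0, -5, 0, -0.03, 0, 1], [0, 0, -5, 0, -0.03, 0, 1], [0, 0, -4, 0, -0.02, 0, 1], [0, 0, -2, 0, -0.01, 0, 1], [0, 0, 0, 0, 0, 0, 1]],
])

```text
time: 6.67
tcp_pos: [0.4549, -0.0038, 0.1472]
orientation: [2.926, -0.149, 1.241]
contact_force: [-3.3, -3.1, 8.5]
opening: 0.158
```

```bash
python3 -c "
from h import *
panel()"
```

```text
t 6.6667 panel mm [-1.06 34.5  31.76] ang of tool x 55.1 z [ 0.001  0.    -1.   ] F(panel) [-1.66 -2.12  9.21] M [-0.429  0.66  -0.006] open 13.9
```

Emit:
send_rows([
  [[0, 0, 0, 0, 0, -0.2, 1], [0, 0, 0, 0, 0, 0, 1], [0, 0, 0, 0, 0, 0, 1]],
])

```text
time: 6.92
tcp_pos: [0.4544, -0.0038, 0.1488]
orientation: [2.926, -0.149, 1.239]
contact_force: [-0.1, -3.2, 1.1]
opening: 0.158
```

```bash
python3 -c "
from h import *
panel()"
```

```text
t 6.9167 panel mm [-1.11 34.57 33.39] ang of tool x 54.99 z [ 0.001  0.    -1.   ] F(panel) [-0.66 -3.06  1.29] M [-0.685  0.376  0.105] open 13.9
```

Emit:
send_rows([
  [[0, 0, 0, 0, 0, 0.2, 1], [0, 0, -3, 0, -0.02, 0, 1], [0, 0, -2, 0, -0.01, 0, 1], [0, 0, 0, 0, 0, 0, 1], [0, 0, 0, 0, 0, -0.2, 1], [0, 0, 0, 0, 0, 0, 1], [0, 0, 0, 0, 0, 0, 1]],
])

```text
time: 7.5
tcp_pos: [0.4541, -0.0037, 0.1487]
orientation: [2.914, -0.13, 1.325]
contact_force: [-1.8, -4.2, 2.3]
opening: 0.159
```

```bash
python3 -c "
from h import *
panel()"
```

```text
t 7.5 panel mm [-1.34 34.76 33.37] ang of tool x 59.98 z [ 0.001  0.001 -1.   ] F(panel) [-2.11 -3.62  2.93] M [-0.841  0.512  0.098] open 14.0
```

Still held at 60°. Next 65°.

Emit:
send_rows([
  [[0, 0, 0, 0, 0, 0.2, 1], [0, 0, -3, 0, -0.02, 0, 1], [0, 0, -2, 0, -0.01, 0, 1], [0, 0, 0, 0, 0, 0, 1], [0, 0, 0, 0, 0, -0.2, 1], [0, 0, 0, 0, 0, 0, 1], [0, 0, 0, 0, 0, 0, 1]],
])

```text
time: 8.08
tcp_pos: [0.4538, -0.0037, 0.1487]
orientation: [2.904, -0.11, 1.41]
contact_force: [-2.8, -4.7, 4.2]
opening: 0.156
```

```bash
python3 -c "
from h import *
panel()"
```

```text
t 8.0833 panel mm [-1.6  34.88 33.47] ang of tool x 64.98 z [ 0.001  0.001 -1.   ] F(panel) [-2.75 -3.81  5.11] M [-0.856  0.561  0.067] open 13.7
```

Emit:
send_rows([
  [[0, 0, 0, 0, 0, -0.15, 1], [0, 0, 0, 0, 0, 0, 1], [0, 0, 0, 0, 0, 0, 1]],
])

```text
time: 8.33
tcp_pos: [0.4533, -0.0037, 0.1497]
orientation: [2.905, -0.11, 1.41]
contact_force: [3.1, -3.3, -8.2]
opening: 0.158
```

```bash
python3 -c "
from h import *
panel()"
```

```text
t 8.3333 panel mm [-1.8  34.99 34.56] ang of tool x 64.97 z [ 0.001  0.001 -1.   ] F(panel) [-0.04 -3.97 -8.48] M [-1.065 -0.007  0.075] open 13.9
```

Held down (-8.5 N), so not the notch. Push back and go to 70°.

Emit:
send_rows([
  [[0, 0, 0, 0, 0, 0.35, 1], [0, 0, 0, 0, 0, 0, 1], [0, 0, -3, 0, -0.01, 0, 1], [0, 0, -2, 0, 0.01, 0, 1], [0, 0, 0, 0, 0, 0, 1], [0, 0, 0, 0, 0, -0.3, 1], [0, 0, 0, 0, 0, 0, 1], [0, 0, 0, 0, 0, 0, 1]],
])

```text
time: 9.0
tcp_pos: [0.4533, -0.0037, 0.15]
orientation: [2.896, -0.089, 1.496]
contact_force: [-4.3, -6.3, 6.5]
opening: 0.161
```

```bash
python3 -c "
from h import *
panel()"
```

```text
t 9.0 panel mm [-1.8  34.99 34.86] ang of tool x 69.99 z [ 0.001  0.001 -1.   ] F(panel) [-3.9  -4.94  7.77] M [-0.946  0.941  0.042] open 14.1
```

Emit:
send_rows([
  [[0, 0, 0, 0, 0, -0.2, 1], [0, 0, 0, 0, 0, 0, 1], [0, 0, 0, 0, 0, 0, 1]],
])

```text
time: 9.25
tcp_pos: [0.4528, -0.0038, 0.1519]
orientation: [2.896, -0.089, 1.496]
contact_force: [-3.7, -5.7, 5.6]
opening: 0.155
```

```bash
python3 -c "
from h import *
panel()"
```

```text
t 9.25 panel mm [-1.8  35.   36.79] ang of tool x 69.99 z [ 0.001  0.001 -1.   ] F(panel) [-3.48 -4.51  6.73] M [-0.963  0.917  0.114] open 13.6
```

Emit:
send_rows([
  [[0, 0, 0, 0, 0, -0.15, 1], [0, 0, 0, 0, 0, 0, 1], [0, 0, 0, 0, 0, 0, 0], [0, 0, 0, 0, 0, 0, 0], [0, 0, 0, 0, 0, 0, 0], [0, 0, 0, 0, 0, 0, 0]],
])

```text
time: 9.75
tcp_pos: [0.4526, -0.0036, 0.153]
orientation: [2.896, -0.09, 1.496]
contact_force: [0.5, -0.1, 0.4]
opening: 0.423
```

Emit:
send_rows([
  [[0, 0, 0, 0, 0, -1.0, 0], [0, 0, 0, 0, 0, -3.0, 0], [0, 0, 0, 0, 0, -4, 0], [0, 0, 0, 0, 0, -3, 0], [0, 0, 0, 0, 0, 0, 0], [0, 0, 0, 0, 0, 0, 0]],
])

```text
time: 10.25
tcp_pos: [0.4261, -0.0113, 0.261]
orientation: [2.892, -0.089, 1.496]
contact_force: [-0.4, -0.5, -0.7]
opening: 0.501
```

```bash
python3 - <<'E'
from h import *
st=read_state();p,d=capture("wrist");cv2.imwrite("pics/w3.png",p);np.save("w3.npy",d);np.save("w3st.npy",np.r_[st["tcp_pos"],st["orientation"]]);panel()
E
```

```text
t 10.3 panel mm [ -1.6   35.02 148.13] ang of tool x 69.98 z [ 0.002  0.001 -1.   ] F(panel) [ 1.02 -0.15 -0.95] M [-0.076  0.171  0.001] open 44.1
```

View pics/w3.png

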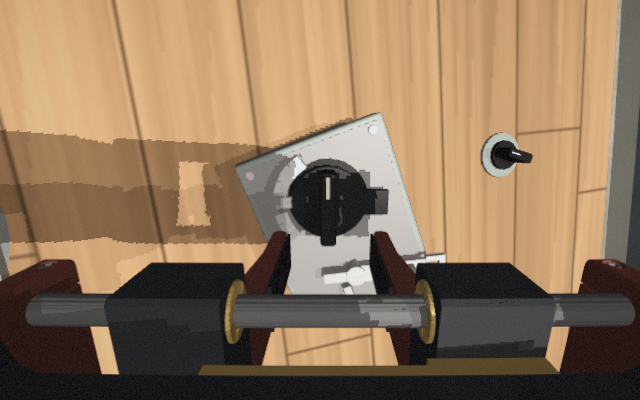

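```bash
python3 - <<'E'
from h import *
for n in(1,3):
  a=np.load(f"w{n}st.npy");st=dict(tcp_pos=a[:3],orientation=a[3:]);D=np.load(f"w{n}.npy")
  f=lambda u,v:(A.T@(dep("wrist",u,v,D,st)-C)*1000).round(1)
  pts=[(335,190),(335,200),(335,215),(310,190),(355,180),(300,220) if 0 else (320,178)] if n==1 else [(327,190),(327,200),(327,215),(305,190),(350,180),(365,130)]
  for p in pts: print(n,p,f(*p))
crop(cv2.imread("pics/w3.png"),225,100,455,300,3.2,"w3c.png")
E
```

```text
1 (335, 190) [14.  30.2 45.5]
1 (335, 200) [ 5.7 30.2 46.7]
1 (335, 215) [-7.9 30.1 45.2]
1 (310, 190) [ 8.2 52.8 19.7]
1 (355, 180) [17.4 11.5 18.5]
1 (320, 178) [18.9 43.6 17.1]
3 (327, 190) [ 3.9 48.8 46.7]
3 (327, 200) [ 1.  40.8 46.1]
3 (327, 215) [-3.4 28.8 46.9]
3 (305, 190) [-17.2  49.8  17.8]
3 (350, 180) [24.4 44.2 16.9]
3 (365, 130) [53.  80.3 -1.9]
```

View pics/w3c.png

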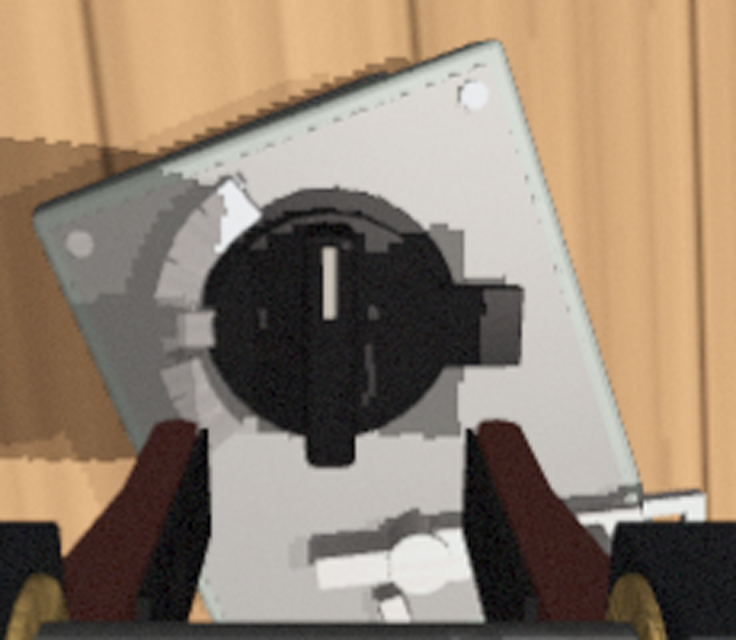

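Emit:
send_rows([
  [[0, 0, -6.94, 0, 0, 0, 0.25], [0, 0, -6.94, 0, 0, 0, 0.25], [0, 0, -6.94, 0, 0, 0, 0.25], [0, 0, -6.94, 0, 0, 0, 0.25], [0, 0, -6.94, 0, 0, 0, 0.25], [0, 0, -6.94, 0, 0, 0, 0.25], [0, 0, -6.94, 0, 0, 0, 0.25]],
])

```text
time: 10.88
tcp_pos: [0.4244, -0.011, 0.2573]
orientation: [2.914, 0.121, 2.324]
contact_force: [-0.7, 0.0, 0.8]
opening: 0.371
```

Emit:
send_rows([
  [[0, 0, -6.94, 0, 0, 0, 0.25], [0, 0, -6.94, 0, 0, 0, 0.25], [0, 0, -6.94, 0, 0, 0, 0.25], [0, 0, -6.94, 0, 0, 0, 0.25], [0, 0, -6.94, 0, 0, 0, 0.25], [0, 0, -6.94, 0, 0, 0, 0.25], [0, 0, -6.94, 0, 0, 0, 0.25], [0, 0, 0, 0, 0, 0, 0.25]],
])

```text
time: 11.55
tcp_pos: [0.4245, -0.011, 0.2574]
orientation: [3.082, 0.251, -3.106]
contact_force: [-0.4, -0.1, 0.2]
opening: 0.377
```

```bash
python3 - <<'E'
from h import *
to(47.5,-60,90)
st=read_state();p,d=capture("wrist");cv2.imwrite("pics/w4.png",p);np.save("w4.npy",d);np.save("w4st.npy",np.r_[st["tcp_pos"],st["orientation"]])
print(st["joint_pos"].round(2))
E
```

```text
t 11.55 panel mm [ -2.87  35.4  146.28] ang of tool x 167.37 z [-0.002  0.002 -1.   ] F(panel) [-0.31  0.03  0.29] M [ 0.049  0.091 -0.025] open 33.2
shift cm [-7.017 -8.217  5.594]
[-0.12 -0.02  2.17  0.14  0.75 -1.83]
```

View pics/w4.png

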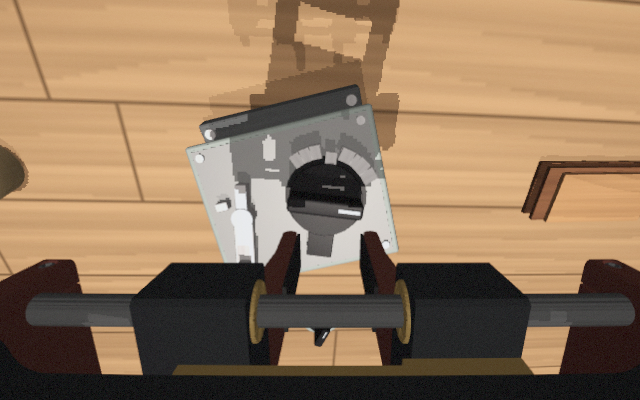

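Emit:
send_rows([
  [[0, 0, 0, -1.75, -2.05, 0.8, 0.25], [0, 0, 0, -1.75, -2.05, 0.8, 0.25], [0, 0, 0, -1.75, -2.05, 0.8, 0.25], [0, 0, 0, -1.75, -2.05, 0.8, 0.25], [0, 0, 0, 0, 0, 2.4, 0.25], [0, 0, 0, 0, 0, 0, 0.25], [0, 0, 0, 0, 0, 0, 0.25]],
])

```text
time: 12.18
tcp_pos: [0.5091, -0.0867, 0.2159]
orientation: [3.079, 0.249, -3.114]
contact_force: [-0.2, -0.4, -0.0]
opening: 0.376
```

```bash
python3 - <<'E'
from h import *
to(47.5,-60,34)
st=read_state();p,d=capture("wrist");cv2.imwrite("pics/w5.png",p);np.save("w5.npy",d);np.save("w5st.npy",np.r_[st["tcp_pos"],st["orientation"]])
p,d=capture("scene");crop(p,280,90,460,240,4.2,"s5.png")
p,d=capture("top");crop(p,270,180,410,300,5,"t5.png")
E
```

```text
t 12.1833 panel mm [ 46.4  -59.64  90.23] ang of tool x 166.94 z [-0.004  0.004 -1.   ] F(panel) [-0.31 -0.32  0.06] M [-0.025  0.09   0.024] open 33.1
shift cm [-0.141 -0.026  5.623]
```

View pics/w5.png

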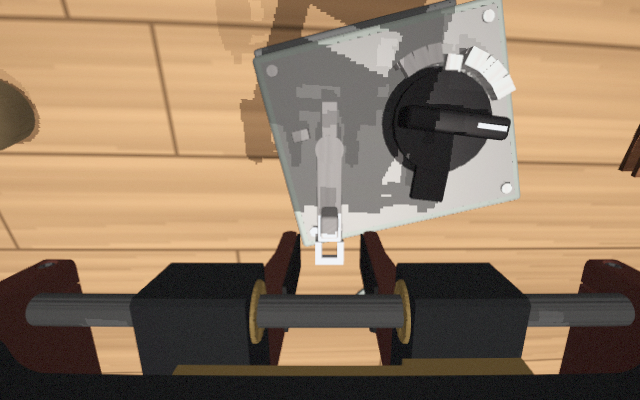

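View pics/s5.png

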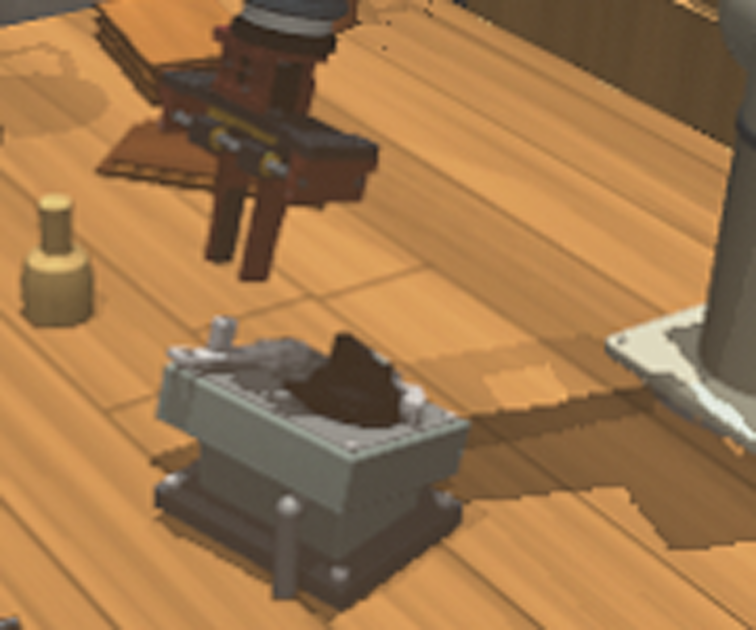

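Emit:
send_rows([
  [[0, 0, 0, -0.14, -0.02, 2.2, 0.25], [0, 0, 0, 0, 0, 1.5, 0.25], [0, 0, 0, 0, 0, 1.0, 0.25], [0, 0, 0, 0, 0, 0.5, 0.25], [0, 0, 0, 0, 0, 0.4, 0.25], [0, 0, 0, 0, 0, 0, 0.25], [0, 0, 0, 0, 0, 0, 0.25]],
])

```text
time: 12.92
tcp_pos: [0.5261, -0.0835, 0.1647]
orientation: [3.081, 0.255, -3.111]
contact_force: [-0.3, -1.1, -0.1]
opening: 0.376
```

```bash
python3 - <<'E'
from h import *
to(47.5,-60,34)
p,d=capture("scene");crop(p,280,90,460,240,4.2,"s6.png")
E
```

```text
t 12.9167 panel mm [ 49.89 -61.    36.34] ang of tool x 167.14 z [ 0.001  0.001 -1.   ] F(panel) [-0.58 -1.01  0.08] M [ 0.039  0.144 -0.036] open 33.0
shift cm [0.256 0.044 0.234]
```

View pics/s6.png

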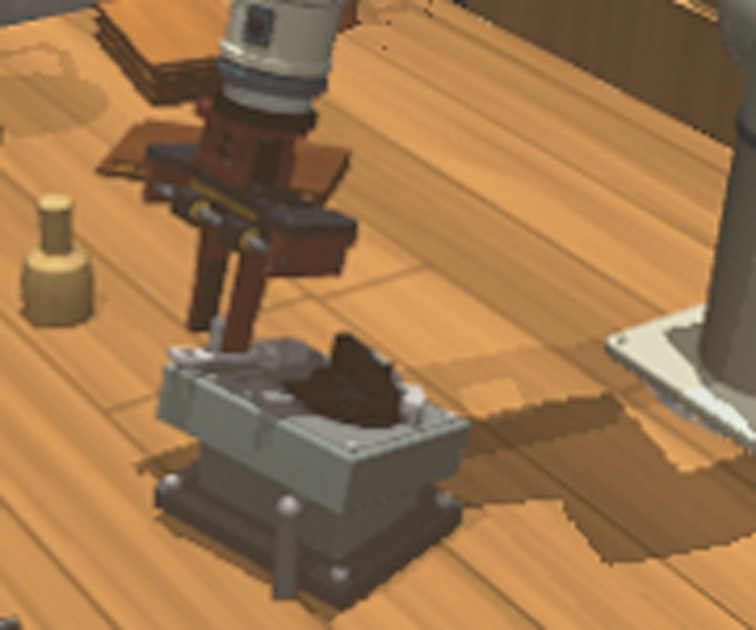

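Emit:
send_rows([
  [[0, 0, 0, 0.2, 0.04, 0.15, 0.55], [0, 0, 0, 0, 0, 0, 0.55], [0, 0, 3, 0, -0.26, 0, 0.55], [0, 0, 5, 0.02, -0.43, 0, 0.55], [0, 0, 5, 0.02, -0.43, 0, 0.55], [0, 0, 5, 0.02, -0.43, 0, 0.55], [0, 0, 5, 0.02, -0.43, 0, 0.55], [0, 0, 0, 0, 0, 0, 0.55]],
])

```text
time: 13.63
tcp_pos: [0.5214, -0.1027, 0.1604]
orientation: [2.985, 0.21, 2.759]
contact_force: [0.6, 0.1, -0.3]
opening: 0.226
```

```bash
python3 - <<'E'
from h import *
q,Rm=panel();d=q[:2]-[-2.5,-48.6];print(np.hypot(*d),np.degrees(np.arctan2(d[1],d[0])))
p,d=capture("scene");crop(p,280,90,460,240,4.2,"s7.png")
p,d=capture("wrist");cv2.imwrite("pics/w7.png",p)
E
```

```text
t 13.6333 panel mm [ 39.55 -78.32  34.58] ang of tool x 143.93 z [ 0.001  0.001 -1.   ] F(panel) [ 0.52 -0.02 -0.48] M [ 0.008  0.121 -0.037] open 19.9
51.48857116936411 -35.25387482033366
```

View pics/s7.png

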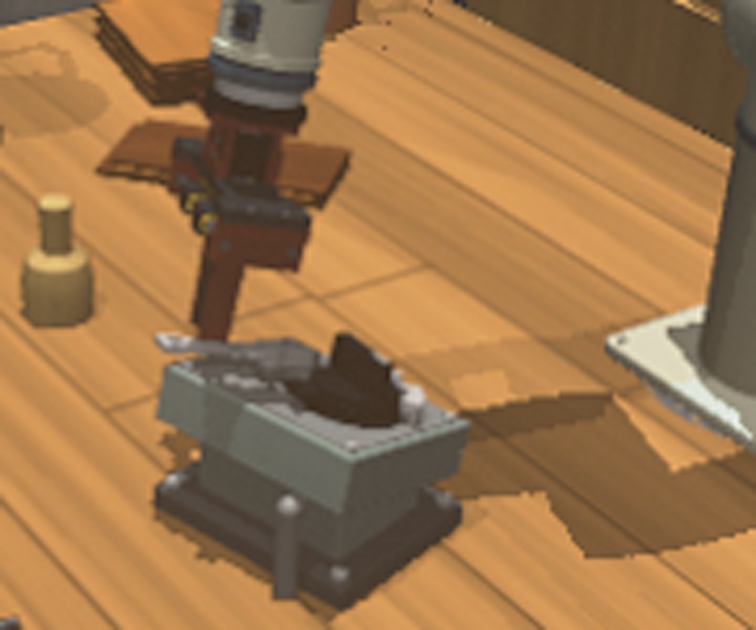

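View pics/w7.png

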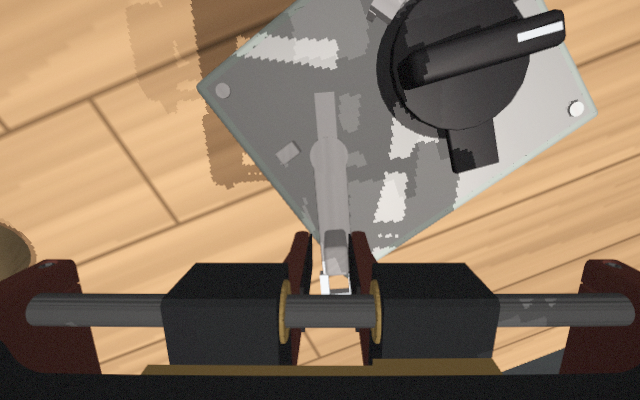

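Emit:
send_rows([
  [[0, 0, 5, 0.02, -0.43, 0, 0.55], [0, 0, 5, 0.02, -0.43, 0, 0.55], [0, 0, 5, 0.02, -0.43, 0, 0.55], [0, 0, 5, 0.02, -0.43, 0, 0.55], [0, 0, 5, 0.02, -0.43, 0, 0.55], [0, 0, 5, 0.02, -0.43, 0, 0.55], [0, 0, 5, 0.02, -0.43, 0, 0.55], [0, 0, 0, 0, 0, 0, 0.55]],
])

```text
time: 14.4
tcp_pos: [0.5041, -0.1258, 0.1543]
orientation: [2.894, 0.085, 2.156]
contact_force: [-0.1, -0.5, 0.1]
opening: 0.225
```

```bash
python3 - <<'E'
from h import *
q,Rm=panel();d=q[:2]-[-2.5,-48.6];print(np.hypot(*d),np.degrees(np.arctan2(d[1],d[0])))
p,d=capture("wrist");cv2.imwrite("pics/w8.png",p)
E
```

```text
t 14.4 panel mm [ 16.11 -96.09  34.56] ang of tool x 109.08 z [ 0.002 -0.    -1.   ] F(panel) [-0.2  -0.44  0.17] M [-0.031  0.048 -0.023] open 19.8
51.00917674118414 -68.60783684680226
```

View pics/w8.png

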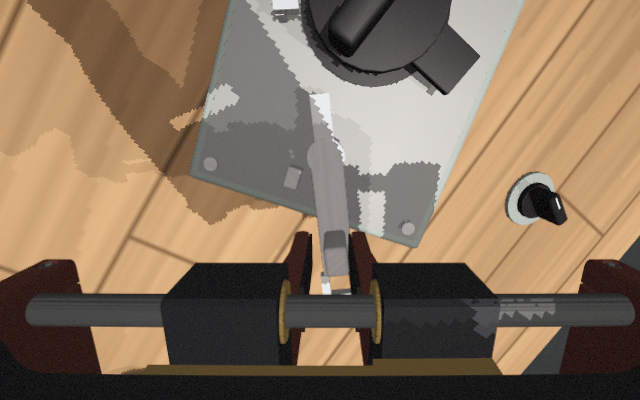

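Emit:
send_rows([
  [[0, 0, 5, 0.02, -0.43, 0, 0.55], [0, 0, 5, 0.02, -0.43, 0, 0.55], [0, 0, 5, 0.02, -0.43, 0, 0.55], [0, 0, 4, 0.02, -0.35, 0, 0.55], [0, 0, 2, 0, -0.17, 0, 0.55], [0, 0, 0, 0, 0, 0, 0.55], [0, 0, 0, 0, 0, 0, 0.55]],
])

```text
time: 15.03
tcp_pos: [0.4885, -0.1326, 0.1498]
orientation: [2.88, -0.007, 1.806]
contact_force: [1.6, -0.3, 1.5]
opening: 0.225
```

```bash
python3 - <<'E'
from h import *
q,Rm=panel();d=q[:2]-[-2.5,-48.6];print(np.hypot(*d),np.degrees(np.arctan2(d[1],d[0])))
E
```

```text
t 15.0333 panel mm [ -1.36 -98.68  34.54] ang of tool x 88.37 z [ 0.002  0.    -1.   ] F(panel) [ 1.84 -0.72  1.05] M [-0.305 -0.116  0.021] open 19.8
50.08907885756182 -88.69376732955357
```

Push on with small steps (pure push along -tool y), looking for the stop.

Emit:
send_rows([
  [[0, 0, 1, 0, -0.2, 0, 0.55], [0, 0, 0, 0, -0.15, 0, 0.55], [0, 0, 0, 0, 0, 0, 0.55], [0, 0, 0, 0, 0, 0, 0.55]],
])

```text
time: 15.37
tcp_pos: [0.4846, -0.1332, 0.1486]
orientation: [2.881, -0.013, 1.786]
contact_force: [1.5, -0.5, 1.2]
opening: 0.22
```

```bash
python3 - <<'E'
from h import *
panel()
E
```

```text
t 15.3667 panel mm [ -5.5  -98.23  34.38] ang of tool x 87.18 z [ 0.001  0.001 -1.   ] F(panel) [ 1.54 -0.88  0.82] M [-0.367 -0.186  0.047] open 19.4
```

Emit:
send_rows([
  [[0, 0, 0, 0, -0.15, 0, 0.55], [0, 0, 0, 0, 0, 0, 0.55], [0, 0, 0, 0, 0, 0, 0.55]],
])

```text
time: 15.62
tcp_pos: [0.484, -0.1335, 0.1485]
orientation: [2.88, -0.013, 1.786]
contact_force: [5.8, 1.2, 0.8]
opening: 0.226
```

```bash
python3 - <<'E'
from h import *
panel()
p,d=capture("wrist");cv2.imwrite("pics/w9.png",p)
E
```

```text
t 15.6167 panel mm [ -6.16 -98.31  34.43] ang of tool x 87.15 z [ 0.002  0.    -1.   ] F(panel) [ 5.91 -0.33 -0.72] M [-0.13  -0.819  0.037] open 19.9
```

View pics/w9.png

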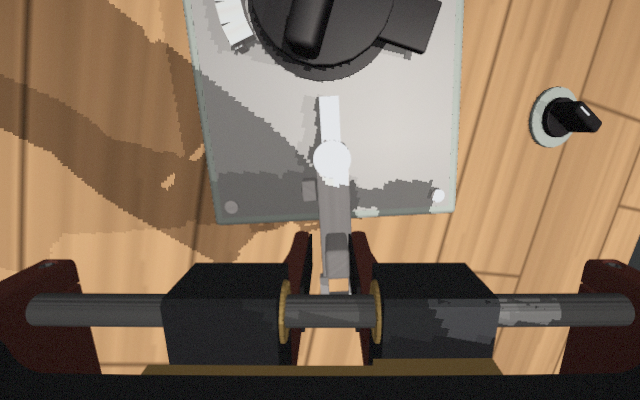

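Emit:
send_rows([
  [[0, 0, 0, 0, -0.12, 0, 0.55], [0, 0, 0, 0, 0, 0, 0.55], [0, 0, 0, 0, 0, 0, 0.55]],
])

```text
time: 15.92
tcp_pos: [0.4837, -0.1336, 0.1485]
orientation: [2.878, -0.013, 1.786]
contact_force: [10.9, 4.4, -0.9]
opening: 0.229
```

```bash
python3 - <<'E'
from h import *
panel()
E
```

```text
t 15.9167 panel mm [ -6.4  -98.36  34.51] ang of tool x 87.15 z [ 0.004 -0.    -1.   ] F(panel) [11.02  1.46 -3.86] M [ 0.293 -1.575  0.072] open 20.2
```

Emit:
send_rows([
  [[0, 0, 0, 0, 0.3, 0, 0.55], [0, 0, 0, 0, 0.25, 0, 0.3], [0, 0, 0, 0, 0, 0, 0.3], [0, 0, 0, 0, 0, -1.5, 0.3], [0, 0, 0, 0, 0, -3, 0.3], [0, 0, 0, 0, 0, -4, 0.3], [0, 0, 0, 0, 0, -4, 0.3], [0, 0, 0, 0, 0, 0, 0.3]],
])

```text
time: 16.58
tcp_pos: [0.4574, -0.1424, 0.2762]
orientation: [2.874, -0.008, 1.785]
contact_force: [0.5, 0.1, 1.6]
opening: 0.352
```

```bash
python3 - <<'E'
from h import *
panel();st=read_state()
p,d=capture("wrist");cv2.imwrite("pics/w10.png",p)
for n,l in dict(h=[-2.8,31.4,48],pivot=[-2.5,-48.6,16],eye=[-2.5,-137.6,16]).items(): print(n,proj("wrist",C+A@(np.array(l)/1000),st))
p,d=capture("scene");cv2.imwrite("pics/s10.png",p)
p,d=capture("top");cv2.imwrite("pics/t10.png",p)
E
```

```text
t 16.5833 panel mm [  -0.41 -100.03  165.06] ang of tool x 87.2 z [ 0.008 -0.005 -1.   ] F(panel) [ 0.94 -0.03  1.44] M [-0.048  0.128  0.037] open 31.0
h [315.45539327  36.80020207]
pivot [322.26731883 139.68878522]
eye [327.21705852 229.89291368]
```

View pics/w10.png

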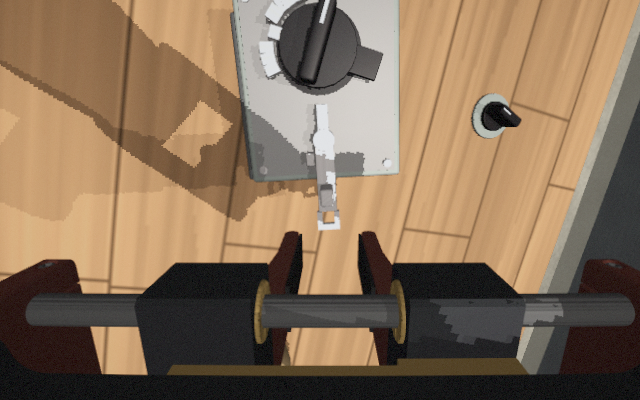

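View pics/s10.png

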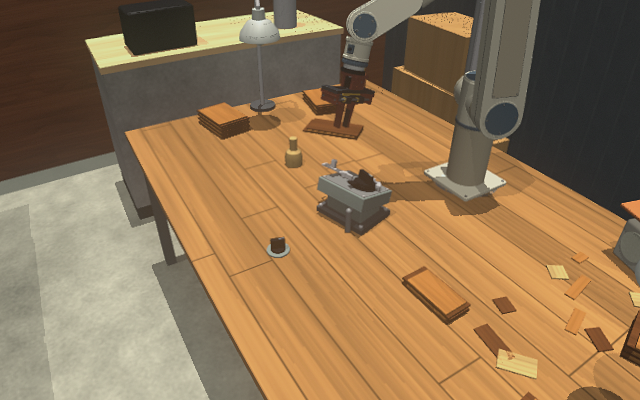

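View pics/t10.png

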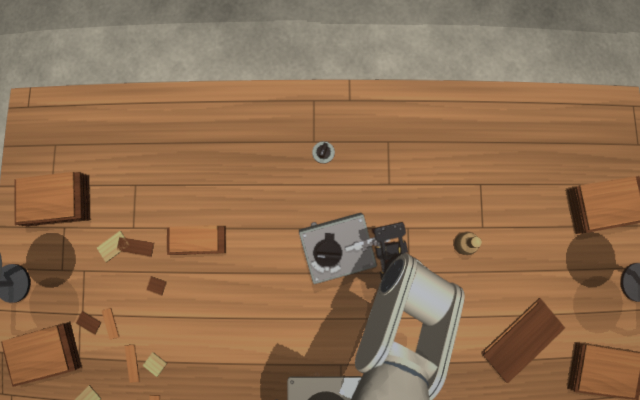

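```bash
python3 -c "
from h import *
panel();print(hand_in())"
```

```text
t 16.7333 panel mm [ -3.48 -98.1  159.15] ang of tool x 87.13 z [ 0.001  0.001 -1.   ] F(panel) [ 0.33  0.38 -0.76] M [-0.016  0.128  0.024] open 30.6
the job is handed in; nothing more can be done
None
```

The isolator is off and the steel hasp is swung out to its stop. The job was handed in at about 16.7 s of the 56 s, with the gripper clear of everything.

**Handle:** I pressed it in 7.4 mm and turned it anticlockwise while it was in. I felt for the notch by lifting lightly at 55°, 60°, 65° and 70°. The collar held it down at 55° and 65°, and 60° also read as held. At 70° (about 1.22 rad) it rose freely. I let go there, and the bar top measured 46–47 mm off the panel, the same as before I pressed it. The picture shows its dog sitting in the collar gap.

**Hasp:** It started about 0.22 rad out, not fully parked. I swung it until the push rose to 11 N with almost no further movement. The last wrist picture puts it at about 90° from its parked direction, with the eye beyond the right-hand side of the box.

**Bystanders:** The bark sheets, pestle and dimmer look the same in the last scene and top pictures as in the first ones.

**Checks that disagreed:**
- The handle axis as I felt it was about 3–4 mm further forward than my camera estimate. This gave a side force of up to about 11 N partway through the turn, which I corrected during the motion.
- The panel edges and the handle and pivot features differed by about 4 mm in the box fit, so I worked from the features.
- The lift at 65° first read ambiguously at 5 N. Lifting further gave −8.5 N, meaning it was still held down.

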